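# Put the washed cutlery away in the drawer organiser

## Task

Put the washed knife, fork, table spoon and teaspoon from the wooden draining board away into the white organiser boxes, each into the box that already holds its own kind. Lay each one down flat and lengthwise in its box with its handle towards you (the robot), like the one already there, rather than dropping it in from a height. Leave the mug and the glass jar alone.

Things in the scene. Friction and masses are not known exactly. Their poses are not given: they have to be found in the camera images.
- knife: The washed table knife, 220 mm long: handle 105 mm long and 17 mm wide, then a flat round-ended steel blade about 17 mm wide. Black handle, 10 mm thick, lying flat on the draining board, 64 mm between neighbouring handles. Origin: underside of the handle's butt end; +x along the piece from butt to tip, +z up. Balances about 75 mm from the butt: grip across the handle there.
- fork: The washed table fork, 200 mm long: handle 100 mm long and 16 mm wide, then a neck and a 26 mm wide steel head with four tines. Black handle, 10 mm thick, lying flat on the draining board, 64 mm between neighbouring handles. Origin: underside of the handle's butt end; +x along the piece from butt to tip, +z up. Balances about 70 mm from the butt: grip across the handle there.
- spoon: The washed table spoon (the larger spoon), 195 mm long: handle 100 mm long and 16 mm wide, then a neck and a steel bowl 40 mm wide and 60 mm long. Black handle, 10 mm thick, lying flat on the draining board, 64 mm between neighbouring handles. Origin: underside of the handle's butt end; +x along the piece from butt to tip, +z up. Balances about 75 mm from the butt: grip across the handle there.
- teaspoon: The washed teaspoon (the smaller spoon), 140 mm long: handle 75 mm long and 14 mm wide, then a neck and a steel bowl 29 mm wide and 43 mm long. Black handle, 10 mm thick, lying flat on the draining board, 64 mm between neighbouring handles. Origin: underside of the handle's butt end; +x along the piece from butt to tip, +z up. Balances about 55 mm from the butt: grip across the handle there.
- knife_box: Box for knives: white, open-topped, fixed on the worktop, 246 mm long (x), 90 wide (y), 45 high, walls and floor 3 mm (84 clear inside, less than the open fingers span). Known by the one knife, same as the washed one, lying loose in it along its +y side, handle to the -x end; that one may shift or be lain on. Origin: centre of the underside; +x along the length, away from the robot.
- fork_box: Box for forks: white, open-topped, fixed on the worktop, 246 mm long (x), 90 wide (y), 45 high, walls and floor 3 mm (84 clear inside, less than the open fingers span). Known by the one fork, same as the washed one, lying loose in it along its +y side, handle to the -x end; that one may shift or be lain on. Origin: centre of the underside; +x along the length, away from the robot.
- spoon_box: Box for table spoons: white, open-topped, fixed on the worktop, 246 mm long (x), 90 wide (y), 45 high, walls and floor 3 mm (84 clear inside, less than the open fingers span). Known by the one spoon, same as the washed one, lying loose in it along its +y side, handle to the -x end; that one may shift or be lain on. Origin: centre of the underside; +x along the length, away from the robot.
- teaspoon_box: Box for teaspoons: white, open-topped, fixed on the worktop, 246 mm long (x), 90 wide (y), 45 high, walls and floor 3 mm (84 clear inside, less than the open fingers span). Known by the one teaspoon, same as the washed one, lying loose in it along its +y side, handle to the -x end; that one may shift or be lain on. Origin: centre of the underside; +x along the length, away from the robot.
- mug: White mug with a handle, 82 mm across and 95 mm high, loose, upright beyond the work; a bystander. Origin: centre of its underside.
- jar: Glass storage jar with a steel screw lid, 74 mm across and 117 mm high, loose, upright beyond the work; a bystander. Origin: centre of its underside.
There are look-alikes about, which are no part of the job. Leave any blue or orange look-alike of the fork alone.

How it is judged:
By the outcome, as a careful person would: the job done as asked, in the order asked, and still so for the second after the job is handed in, with the robot touching nothing.
It also fails if it takes over 112 s, if anything falls off the work surface, if the arm or the gripper's body presses on something with over 40 N, if the wrist force passes 120 N, or if a joint passes its speed limit or range.

## Robot

A 6-joint arm with a two-finger parallel gripper is mounted at the origin on the work surface. World frame = base frame: x ahead of the robot, y to its left, z up, the work surface at z = 0. Lengths are in mm, angles in rad, forces in N, time in s.
With the tool pointing down it reaches from about 350 to 775 mm from the base axis. Payload 5.5 kg.
Tool frame: the origin (TCP) lies midway between the tips of the shut fingers; the grasp point (between the pads) lies 19 mm behind it (r.grip_point_offset is the z of the grasp point in the tool frame, in mm); z points along the fingers, x is the direction in which the jaws open and shut, and the axes are right-handed (so a half turn about z gives the same grasp; the last joint's range is limited). The gripper opens to 85 mm and grips with 20 to 120 N. Pads are 22 mm wide; open, the fingers measure 114 mm over their backs; the gripper's body (76 mm by 85 mm) begins 54 mm behind the grasp point. The pads swing forward as they close: fully open they stand 13 mm farther back than shut.
Start: joints at [1.108, 0.313, 0.046, 1.304, 0, 1.431], TCP at [182.429, 545.336, 231.323] pointing down, gripper open.
Joint ranges: [-2.76, 2.76], [-0.86, 1.69], [-1.03, 1.26], [-2.2, 2.34], [-1.47, 1.5], [-3.14, 3.14]. Speed limits (rad/s): [2.57, 2.57, 3.14, 3.14, 3.14, 3.14].

## Interface

Orientations are given as a rotation vector (axis times angle).
In Python, from workcell import r gives the robot as it stands.
- The arm moves only by the tool apply_moves, never from a script. Its argument "series" is a list that holds one entry, the list of rows, each a list of 4 numbers: the shift along the tool's x, y, z in cm, then the turn about the tool's z in rad. A call has 1 to 20 rows; each row is the pose to reach, as a shift and turn from the pose measured when the call began, along the tool's axes at that moment; what a row does not reach only later rows make up. A row lasts 1/10 s, in which the tool goes at most 50 mm and 8.59 degrees, less where a joint would pass 70% of its speed; a pose out of reach is approached as far as the arm can. A call with a gripper value outside its range is refused whole. "fingers" is the opening, from 0 (shut) to 1 (fully open), set as the call begins (left out, the last holds). The fingers move at their own pace and stop on an object; "grip_force" is the grip in N (left out, the last holds). Time passes only in rows, so rows that repeat a pose let the fingers close. It gives the time, the measured TCP pose, the force and the opening at its end, in the units of the state.
- r.get_obs(): the state, without advancing time (a new reading comes with each control period).
- r.grab_frame(name): name is "scene" or "side" or "wrist"; returns a dict with "image" (480x640x3 uint8, blue, green, red), "depth" (480x640 float32, mm along the optical axis (not along the pixel's ray), 0 where there is no reading), "camera_matrix" (3x3 intrinsics, pixels), "camera_from_world" (4x4, takes a point from world to camera coordinates). Camera axes: x right, y up, looking along -z (the intrinsics and any distortion apply to the point x, -y, -z); pixel columns grow to the right and rows downward; lengths in mm; the calibration is good to about 2 mm. A picture is of the moment at which its call begins.
- r.job_done(): hands the job in, once; it reports no verdict.
The state is a dict: "clock": time; "q": joint angles; "dq": joint speeds; "joint_torque": joint torques, N m; "eef_pos": TCP position; "orientation": TCP orientation; "wrist_force": force on the tool from outside, world axes, zero at the start; "torque": the same for the moment, N m; "grip_width": finger opening in mm.
Only numpy, scipy, OpenCV 4.12 (cv2) and the standard library are available. Lean on these libraries where they do the work, as an engineer would, in place of code of your own. Each camera call takes 0.05 s, during which the arm holds its last target. There are 200 camera calls.

## Working session

There is one attempt and no reset: what is moved stays moved. The work goes in short steps, Python scripts to look and compute and a tool call to move; the robot and the scene stay as the last step left them, time stands still between calls to the robot, and variables do not carry over. Pictures are saved under pics/ and viewed, about 12 in all and at most 16, crops included, and the job is handed in when it is done.

Besides the shell and the picture viewer there is one more tool, called after "Request:" as name([rows], argument=value, ...), one row to a line, values as JSON. apply_moves: Moves the arm, as the interface text tells. Its arguments: {"type":"object","properties":{"series":{"type":"array"},"fingers":{"type":"number"},"grip_force":{"type":"number"}},"required":["series"]}

```bash
ls; mkdir -p pics
cat > h.py <<'E'
import numpy as np, cv2
from workcell import r
from scipy.spatial.transform import Rotation as R
def world(f):
    d=f["depth"];K=f["camera_matrix"];T=np.linalg.inv(f["camera_from_world"])
    v,u=np.mgrid[:d.shape[0],:d.shape[1]]
    P=np.stack([(u-K[0,2])/K[0,0]*d,-(v-K[1,2])/K[1,1]*d,-d,np.ones_like(d)],-1)@T.T
    P=P[...,:3]; P[d==0]=np.nan
    return P
E
python3 - <<'E'
from h import *
for n in("scene","side"):
    f=r.grab_frame(n); cv2.imwrite(f"pics/{n}0.png",f["image"]); print(n,f["camera_matrix"],f["camera_from_world"]); np.save(f"{n}0.npy",world(f))
print(r.get_obs(), r.grip_point_offset)
E
```

```text
pics
scene [[455.21327214   0.         311.24423936]
 [  0.         455.21327214 239.37071233]
 [  0.           0.           1.        ]] [[-6.67042406e-01  7.44989923e-01 -6.66656588e-03  3.31502584e+02]
 [-4.70032297e-01 -4.13877038e-01  7.79599536e-01  2.19046913e+02]
 [ 5.78034660e-01  5.23159451e-01  6.26242861e-01 -1.37717048e+03]
 [ 0.00000000e+00  0.00000000e+00  0.00000000e+00  1.00000000e+00]]
side [[493.44514837   0.         333.30670001]
 [  0.         493.44514837 237.22372313]
 [  0.           0.           1.        ]] [[ 9.26445290e-01 -3.75841569e-01  2.10294801e-02 -4.75878022e+02]
 [ 2.04408336e-01  5.49203266e-01  8.10304267e-01 -1.46421394e+02]
 [-3.16095486e-01 -7.46403971e-01  5.85631929e-01 -1.00762541e+03]
 [ 0.00000000e+00  0.00000000e+00  0.00000000e+00  1.00000000e+00]]
{'clock': 0.1, 'q': array([ 1.10838394e+00,  3.13931510e-01,  4.51295543e-02,  1.30360609e+00,
       -3.58368165e-05,  1.43122684e+00]), 'dq': array([ 0.00085682, -0.00224053,  0.00184835, -0.00141853, -0.00023344,
       -0.00120339]), 'joint_torque': array([ 1.27160565e-03, -4.81725526e+01,  2.99244726e+01,  1.26820474e-02,
       -1.80061752e-04, -6.47037282e-06]), 'eef_pos': array([182.23081988, 544.89437972, 230.50962658]), 'orientation': array([ 2.54895987e+00,  1.83507182e+00, -2.21365356e-03]), 'wrist_force': array([ 1.3540976 , -0.55724623,  0.24906233]), 'torque': array([-0.00473371,  0.01133421, -0.01325424]), 'grip_width': 85.6491538279463} -18.700000000000003
```

View pics/scene0.png

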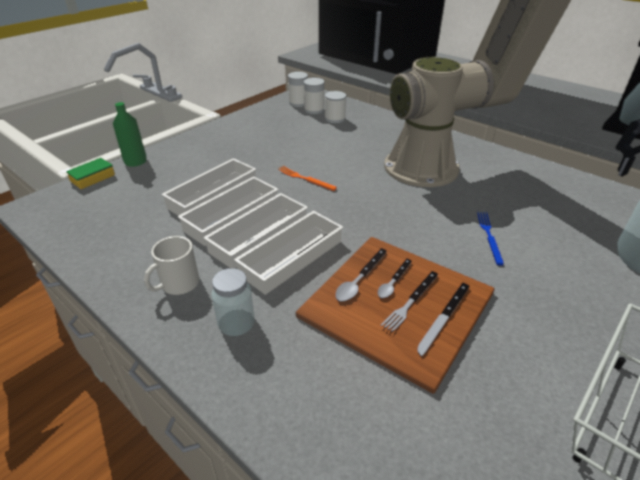

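View pics/side0.png

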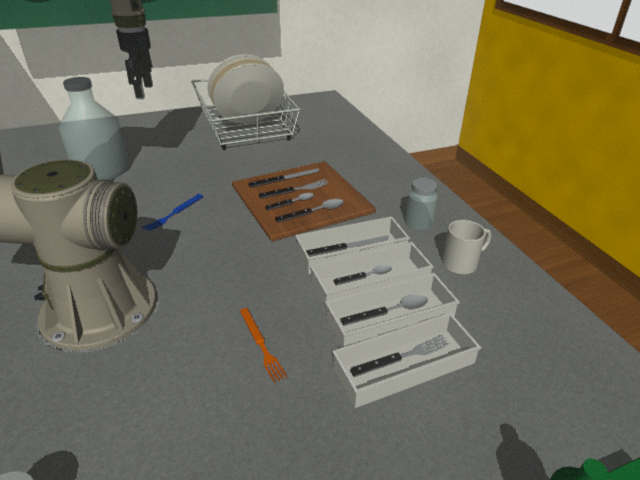

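The side view shows the washed knife (285,178), fork (293,190), teaspoon (290,201) and spoon (308,210) on the board. Going away from the robot's right, the boxes are fork (400,355), spoon (385,308), teaspoon (365,272) and knife (350,243). The orange fork (263,345) and the blue fork (175,212) are look-alikes to leave alone. Next I'll measure positions and enlarge a crop to confirm.

```bash
cat > m.py <<'E'
from h import *
for n in("side","scene"):
    P=np.load(n+"0.npy");im=cv2.imread(f"pics/{n}0.png");hsv=cv2.cvtColor(im,cv2.COLOR_BGR2HSV)
    z=P[...,2]
    m=(hsv[...,2]<60)&(z>2)&(z<60)&(P[...,0]>300)
    k,l,s,c=cv2.connectedComponentsWithStats(m.astype(np.uint8),connectivity=8)
    for i in range(1,k):
        if s[i,4]<40: continue
        Q=P[l==i]; med=np.median(Q,0); d=Q[:,:2]-Q[:,:2].mean(0); w,V=np.linalg.eigh(np.cov(d.T)); t=d@V
        a=V[:,1]*np.sign(V[0,1]);t1=d@a
        e0=Q[:,:2].mean(0)+a*t1.min(); 
        print(n,"handle px",c[i].round(),"n",s[i,4],"z",med[2].round(1),"mid",((t1.min()+t1.max())/2*a+Q[:,:2].mean(0)).round(1),"butt",e0.round(1),"len",np.ptp(t1).round(),"wid",np.ptp(t[:,0]).round(1),"yaw",np.degrees(np.arctan2(a[1],a[0])).round(1))
    # board + box rims
    m=(hsv[...,1]>120)&(hsv[...,0]<20)&(z>3)&(z<60)&(P[...,0]>300)
    print(n,"board z",np.median(z[m]),cv2.minAreaRect(P[m][:,:2].astype(np.float32)))
    m=(hsv[...,1]<60)&(hsv[...,2]>120)&(z>38)&(z<52)&(P[...,0]>250)&(P[...,0]<800)
    k,l,s,c=cv2.connectedComponentsWithStats(m.astype(np.uint8),connectivity=8)
    for i in range(1,k):
        if s[i,4]>100: print(n,"rim",c[i].round(),np.median(z[l==i]).round(1),cv2.minAreaRect(P[l==i][:,:2].astype(np.float32)))
E
python3 m.py
python3 - <<'E'
import cv2
im=cv2.imread("pics/side0.png")
cv2.imwrite("pics/sidecrop.png",cv2.resize(im[150:410,220:490],None,fx=2.2,fy=2.2,interpolation=cv2.INTER_CUBIC))
E
```

```text
side handle px [266. 181.] n 129 z 29.0 mid [448.8 348. ] butt [397.6 344.1] len 103.0 wid 38.7 yaw 4.4
side handle px [276. 192.] n 126 z 28.8 mid [459.3 279.5] butt [410.1 277.1] len 99.0 wid 18.7 yaw 2.8
side handle px [278. 204.] n 89 z 29.1 mid [447.4 217.4] butt [410.4 212.3] len 75.0 wid 32.9 yaw 7.8
side handle px [292. 215.] n 145 z 28.9 mid [465.7 156.4] butt [417.6 150.9] len 97.0 wid 34.8 yaw 6.6
side handle px [326. 249.] n 147 z 14.3 mid [500.4   9.8] butt [453.4  12.2] len 94.0 wid 19.9 yaw -2.9
side handle px [349. 278.] n 96 z 14.0 mid [ 509.1 -104.8] butt [ 473.  -104.8] len 72.0 wid 11.8 yaw 0.0
side handle px [363. 315.] n 213 z 13.8 mid [ 490.2 -220.6] butt [ 442.4 -219.9] len 95.0 wid 15.8 yaw -0.8
side handle px [374. 364.] n 321 z 13.8 mid [ 458.9 -339.6] butt [ 410.4 -340.8] len 97.0 wid 16.7 yaw 1.5
side board z 19.393755303915782 ((503.950439453125, 57.58721923828125), (755.75, 344.3713684082031), 85.08585357666016)
side rim [209.  54.] 45.2 ((527.911865234375, 1567.0341796875), (47.461647033691406, 537.9288940429688), 89.87583923339844)
side rim [350. 238.
[... 1221 characters left out ...]
77563476562, 345.1072082519531), 84.5665054321289)
scene rim [16. 44.] 44.4 ((332.58099365234375, -2114.552490234375), (163.83766174316406, 42.10322952270508), 0.12506742775440216)
scene rim [208. 182.] 42.9 ((512.0113525390625, -354.572998046875), (254.4925079345703, 103.59300231933594), 1.5674986839294434)
scene rim [227. 204.] 43.2 ((543.331298828125, -236.07594299316406), (102.18171691894531, 254.32533264160156), 89.74114227294922)
scene rim [254. 223.] 43.5 ((553.8369750976562, -121.15672302246094), (102.25762939453125, 252.93785095214844), 89.92327117919922)
scene rim [287. 245.] 43.6 ((558.2142333984375, -5.757022857666016), (100.76817321777344, 253.37637329101562), 88.34288024902344)
```

View pics/sidecrop.png

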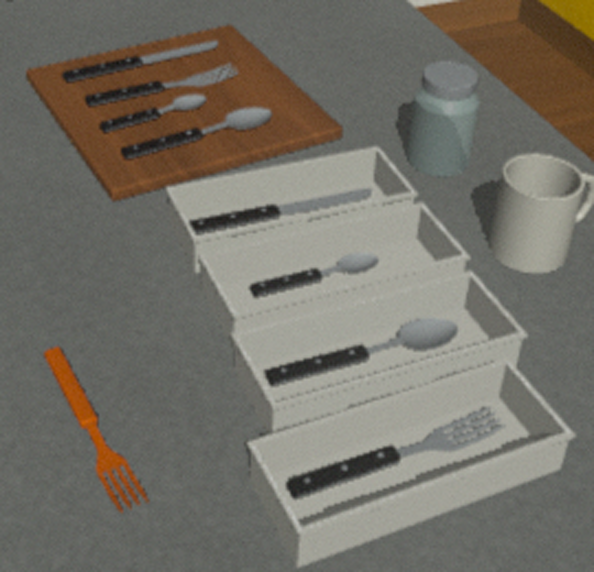

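The crop confirms the box contents (knife, teaspoon, spoon and fork, from far to near) and the four washed pieces. The two cameras agree to about 4 mm, so I'll average them. I'll go to the knife first.

```bash
cat > go.py <<'E'
from h import *
import sys
# args: x y z yaw(deg of the piece) -> shift cm & turn in tool axes
o=r.get_obs(); M=R.from_rotvec(o["orientation"]).as_matrix()
for i in range(1,len(sys.argv),4):
    x,y,z,yaw=map(float,sys.argv[i:i+4])
    s=M.T@(np.array([x,y,z])-o["eef_pos"])/10
    g=np.radians(yaw+90); cur=np.arctan2(M[1,0],M[0,0]); t=-(g-cur); t=(t+np.pi)%(2*np.pi)-np.pi
    print((x,y,z,yaw),"->",s.round(2),t.round(3))
print("tcp",o["eef_pos"].round(1),"tilt",M[:,2].round(4),"yaw",np.degrees(cur)-90,"F",o["wrist_force"].round(1),"w",o["grip_width"].round(1),"t",o["clock"],"q",o["q"].round(2))
E
python3 go.py 473 352 130 4.7
```

```text
(473.0, 352.0, 130.0, 4.7) -> [-9.05 33.7  10.06] -0.405Traceback (most recent call last):
  File "go.py", line 10, in <module>
    print("tcp",o["eef_pos"].round(1),"tilt",M[:,2].round(4),"yaw",np.degrees(cur)-90,"F",o["wrist_force"].round(1),"w",o["grip_width"].round(1),"t",o["clock"],"q",o["q"].round(2))
                                                                                                                        ^^^^^^^^^^^^^^^^^^^^^
AttributeError: 'float' object has no attribute 'round'
```

Request:
apply_moves([
  [[-1.5,5,1,-0.06],[-3,10,2.5,-0.12],[-4,15,4,-0.18],[-5.3,20,5.5,-0.24],[-6.6,25,7,-0.3],[-8,30,9,-0.36],[-9,33.7,10,-0.405],[-9,33.7,10,-0.405],[-9,33.7,10,-0.405],[-9,33.7,10,-0.405],[-9,33.7,10,-0.405]],
], fingers=0.5, grip_force=40)

```text
clock: 1.2
eef_pos: [472.0, 353.6, 131.1]
orientation: [2.126, 2.313, -0.002]
wrist_force: [0.4, 0.2, 0.4]
grip_width: 42.7
```

```bash
sed -i 's/o\["grip_width"\].round(1)/round(o["grip_width"],1)/' go.py
cat > wp.py <<'E'
from h import *
import sys
f=r.grab_frame("wrist"); cv2.imwrite(f"pics/{sys.argv[1]}.png",f["image"]); P=world(f)
hsv=cv2.cvtColor(f["image"],cv2.COLOR_BGR2HSV); z=P[...,2]
m=(hsv[...,2]<60)&(z>2)&(z<45)
k,l,s,c=cv2.connectedComponentsWithStats(m.astype(np.uint8),connectivity=8)
for i in range(1,k):
    if s[i,4]<300: continue
    Q=P[l==i]; (cx,cy),(a,b),th=cv2.minAreaRect(Q[:,:2].astype(np.float32)); 
    if a<b: th+=90
    print("px",c[i].round(),"bbox",s[i,:4],"z",np.nanmedian(Q[:,2]).round(1),"mid",round(cx,1),round(cy,1),"size",round(a,1),round(b,1),"yaw",round((th+90)%180-90,1))
E
python3 wp.py w1; python3 go.py 473 352 21 4.7
```

```text
px [121. 189.] bbox [100 135  44 111] z 27.4 mid 449.7 221.4 size 76.3 13.0 yaw 7.7
px [314. 207.] bbox [301 134  25 150] z 27.7 mid 452.1 350.6 size 104.0 15.6 yaw 5.3
px [ 33. 208.] bbox [  1 139  66 142] z 27.3 mid 468.8 160.0 size 98.9 15.9 yaw 6.8
px [214. 211.] bbox [198 142  31 142] z 27.6 mid 460.4 282.7 size 99.1 15.2 yaw 3.0
(473.0, 352.0, 21.0, 4.7) -> [-0.18  0.09 11.03] 0.002
tcp [472.  353.8 131.3] tilt [-3.e-04 -9.e-04 -1.e+00] yaw 4.8351287047585885 F [ 0.1  0.1 -0. ] w 42.7 t 1.25 q [ 0.51  0.39 -0.1   1.09 -0.    0.42]
```

View pics/w1.png

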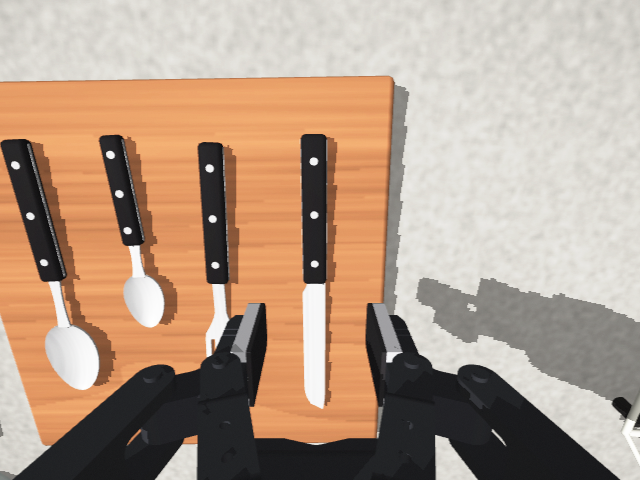

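The wrist view is clean: the handle sizes come out right (104x15.6 mm and so on), so I'll use these positions. The knife is between the fingers at (314,207).

```bash
python3 go.py 474.5 352.7 20.5 5.3
```

```text
(474.5, 352.7, 20.5, 5.3) -> [-0.12  0.24 11.08] -0.008
tcp [472.  353.8 131.3] tilt [-3.e-04 -9.e-04 -1.e+00] yaw 4.8351287047585885 F [ 0.1  0.1 -0. ] w 42.7 t 1.25 q [ 0.51  0.39 -0.1   1.09 -0.    0.42]
```

Request:
apply_moves([
  [[-0.1,0.25,3,-0.01],[-0.1,0.25,6,-0.01],[-0.1,0.25,8.5,-0.01],[-0.1,0.25,10,-0.01],[-0.1,0.25,10.8,-0.01],[-0.1,0.25,11.1,-0.01],[-0.1,0.25,11.1,-0.01],[-0.1,0.25,11.1,-0.01],[-0.1,0.25,11.1,-0.01]],
])

```text
clock: 2.15
eef_pos: [475.2, 353.4, 21.4]
orientation: [2.113, 2.323, 0.001]
wrist_force: [-0.1, 0.2, -0.5]
grip_width: 42.8
```

Request:
apply_moves([
  [[0,0,0,0],[0,0,0,0],[0,0,0,0],[0,0,0,0],[0,0,0,0],[0,0,0,0],[0,0,0,0],[0,0,0,0]],
], fingers=0)

```text
clock: 2.95
eef_pos: [475.9, 353.7, 22.2]
orientation: [2.113, 2.323, 0.004]
wrist_force: [0.3, -1.0, 6.4]
grip_width: 15.0
```

Request:
apply_moves([
  [[0,0,-1,0],[0,0,-3,0],[0,0,-6,0],[0,0,-9,0],[0,0,-11,0],[0,0,-11,0],[0,0,-11,0]],
])

```text
clock: 3.65
eef_pos: [475.6, 353.6, 132.4]
orientation: [2.113, 2.323, 0.005]
wrist_force: [-0.6, -0.1, -1.2]
grip_width: 15.3
```

```bash
python3 wp.py w2; python3 go.py 523 -21 110 -1.6
```

```text
px [121. 181.] bbox [100 126  44 112] z 27.4 mid 448.6 221.2 size 74.0 13.0 yaw 7.6
px [ 31. 199.] bbox [  1 130  64 143] z 27.4 mid 469.3 159.6 size 99.2 16.4 yaw 6.7
px [214. 204.] bbox [200 135  28 142] z 27.6 mid 460.5 282.6 size 98.8 15.1 yaw 2.7
(523.0, -21.0, 110.0, -1.6) -> [-37.71   1.25   2.14] 0.122
tcp [474.9 353.3 131.4] tilt [ 1.5e-03  2.0e-04 -1.0e+00] yaw 5.407803984793972 F [ 0.2  0.7 -0.3] w 15.7 t 3.7 q [ 0.5   0.39 -0.09  1.09 -0.    0.41]
```

View pics/w2.png

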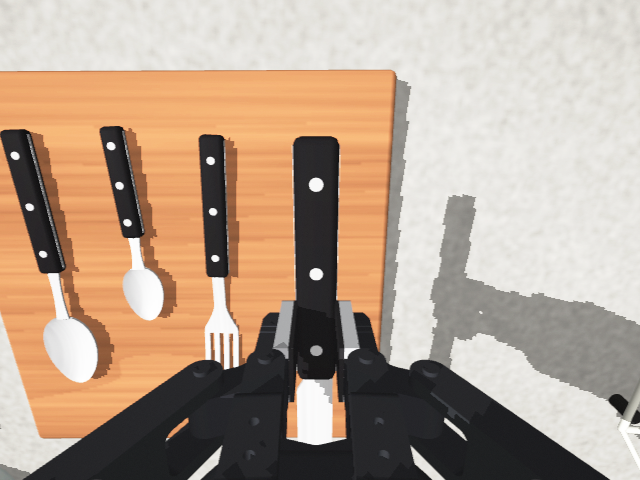

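The knife is held straight and level, centred at about (316,260). Next I'll carry it over the knife box.

Request:
apply_moves([
  [[-3,0.1,0,0],[-7,0.2,0,0.02],[-11,0.3,0,0.04],[-15,0.5,0,0.05],[-19,0.6,0,0.06],[-23,0.8,0,0.08],[-27,0.9,0.5,0.09],[-31,1,1,0.1],[-34.5,1.1,1.5,0.12],[-36.7,1.2,2,0.12],[-37.7,1.2,2,0.12],[-37.7,1.2,2,0.12],[-37.7,1.2,2,0.12],[-37.7,1.2,2,0.12]],
])

```text
clock: 5.1
eef_pos: [522.2, -19.7, 111.4]
orientation: [2.248, 2.194, 0.002]
wrist_force: [0.4, 0.1, -1.1]
grip_width: 15.4
```

```bash
cat > bx.py <<'E'
from h import *
import sys
f=r.grab_frame("wrist"); cv2.imwrite(f"pics/{sys.argv[1]}.png",f["image"]); P=world(f)
hsv=cv2.cvtColor(f["image"],cv2.COLOR_BGR2HSV); z=P[...,2]
m=(z>42)&(z<48)&(hsv[...,1]<70)&(hsv[...,2]>100)
cy0=float(sys.argv[2])
m&=(abs(P[...,1]-cy0)<53)
Q=P[m]
# long walls: outer/inner y extents per x slice
for xs in (430,450,470,500,530):
    q=Q[abs(Q[:,0]-xs)<6]
    lo=q[q[:,1]<cy0];hi=q[q[:,1]>cy0]
    if len(lo)>4 and len(hi)>4: print(xs,"lo wall",np.percentile(lo[:,1],[3,50,97]).round(1),"hi wall",np.percentile(hi[:,1],[3,50,97]).round(1),"ctr",((np.median(lo[:,1])+np.median(hi[:,1]))/2).round(1))
q=Q[abs(Q[:,1]-cy0)<25]; print("near wall x",np.percentile(q[q[:,0]<cy0*0+480][:,0],[3,50,97]).round(1) if len(q) else None)
E
python3 bx.py w3 -6; python3 wp.py w3; python3 go.py 523 -21 12 -1.6
```

```text
430 lo wall [-50. -33.  -8.] hi wall [-5.1 11.2 39.7] ctr -10.9
450 lo wall [-51.5 -48.3 -45.2] hi wall [38.6 41.6 45. ] ctr -3.4
470 lo wall [-52.2 -49.  -45.9] hi wall [38.1 41.3 44.4] ctr -3.9
500 lo wall [-53.1 -49.9 -46.8] hi wall [37.3 40.4 43.6] ctr -4.7
530 lo wall [-54.1 -50.8 -47.8] hi wall [36.3 39.4 42.6] ctr -5.7
near wall x [434.5 437.  439.6]
px [610. 152.] bbox [585  70  49 170] z 27.7 mid 470.7 161.7 size 102.8 24.6 yaw 6.8
px [363. 203.] bbox [348 129  33 153] z 12.7 mid 499.8 13.0 size 17.1 103.6 yaw -2.4
px [194. 228.] bbox [178 176  33 106] z 12.5 mid 511.9 -101.8 size 13.1 73.9 yaw -0.2
px [ 13. 231.] bbox [  0 178  30  99] z 12.7 mid 507.2 -223.1 size 6.1 69.4 yaw -1.6
px [500. 303.] bbox [496 276   9  55] z 10.6 mid 572.3 113.8 size 41.6 1.7 yaw 5.2
(523.0, -21.0, 12.0, -1.6) -> [-0.12  0.04  9.96] 0.004
tcp [522.4 -19.8 111.6] tilt [ 1.7e-03  3.0e-04 -1.0e+00] yaw -1.3635736353476773 F [-0.8  0.5 -0.7] w 15.6 t 5.2 q [-0.19  0.28 -0.3   0.99  0.   -0.17]
```

View pics/w3.png

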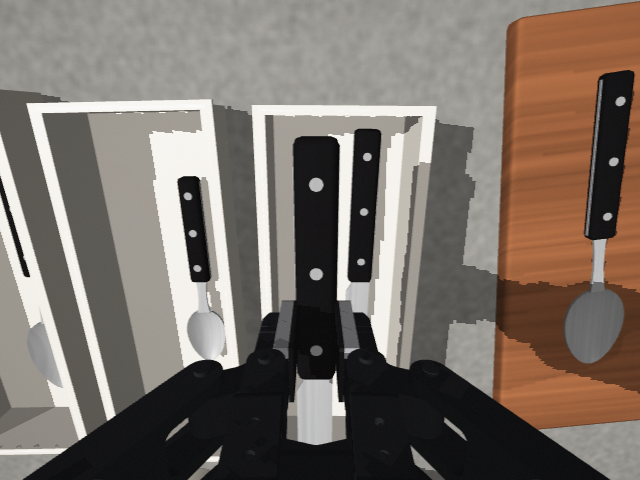

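The box walls and the resident knife are now measured from the wrist: free width y −47.5 to 3.5 at the grip. I'll aim for y=−22.

Request:
apply_moves([
  [[-0.2,0,1.5,0.004],[-0.2,0,3.5,0.004],[-0.2,0,5.5,0.004],[-0.2,0,7,0.004],[-0.2,0,8,0.004],[-0.2,0,8.2,0.004],[-0.2,0,8.2,0.004],[-0.2,0,8.2,0.004]],
])

```text
clock: 6.0
eef_pos: [523.2, -21.7, 30.4]
orientation: [2.25, 2.189, 0.004]
wrist_force: [0.2, 0.1, -0.7]
grip_width: 15.5
```

```bash
python3 go.py 523 -22 8.5 -1.6
```

```text
(523.0, -22.0, 8.5, -1.6) -> [-0.03 -0.03  2.19] 0.0
tcp [523.2 -21.7  30.4] tilt [ 0.0031  0.     -1.    ] yaw -1.5757438727356998 F [ 0.2  0.1 -0.7] w 15.5 t 6.0 q [-0.2   0.36 -0.41  0.79  0.   -0.17]
```

Request:
apply_moves([
  [[0,0,0.6,0],[0,0,1.2,0],[0,0,1.7,0],[0,0,2.0,0],[0,0,2.2,0],[0,0,2.2,0],[0,0,2.2,0],[0,0,2.2,0]],
])

```text
clock: 6.8
eef_pos: [523.5, -21.8, 8.6]
orientation: [2.25, 2.189, 0.004]
wrist_force: [-0.8, -0.4, -0.6]
grip_width: 15.4
```

Request:
apply_moves([
  [[0,0,0.1,0],[0,0,0.1,0],[0,0,0.1,0]],
])

```text
clock: 7.1
eef_pos: [523.5, -21.8, 7.6]
orientation: [2.25, 2.189, 0.004]
wrist_force: [-0.4, 0.2, 0.1]
grip_width: 15.4
```

Request:
apply_moves([
  [[0,0,0,0],[0,0,0,0],[0,0,0,0],[0,0,0,0],[0,0,0,0]],
], fingers=0.25)

```text
clock: 7.6
eef_pos: [523.5, -21.8, 7.7]
orientation: [2.25, 2.189, 0.004]
wrist_force: [-0.3, 0.6, 1.0]
grip_width: 21.3
```

Request:
apply_moves([
  [[0,0,-0.5,0],[0,0,-1.5,0],[0,0,-3,0],[0,0,-6,0],[0,0,-9,0],[0,0,-11.5,0],[0,0,-11.5,0],[0,0,-11.5,0]],
])

```text
clock: 8.4
eef_pos: [523.8, -21.9, 123.8]
orientation: [2.248, 2.188, 0.006]
wrist_force: [0.5, 0.1, 0.1]
grip_width: 21.4
```

```bash
python3 wp.py w4; python3 go.py 480.4 283.7 120 2.9
```

```text
px [600. 147.] bbox [577  68  46 163] z 27.7 mid 469.5 161.5 size 100.5 24.1 yaw 6.8
px [364. 196.] bbox [350 125  31 148] z 12.7 mid 500.5 12.9 size 16.9 104.9 yaw -2.3
px [316. 198.] bbox [304 126  25 148] z 12.7 mid 500.5 -20.9 size 16.4 105.5 yaw -1.5
px [ 24. 199.] bbox [  2 128  45 141] z 12.7 mid 493.0 -222.5 size 6.8 99.1 yaw -0.3
px [202. 221.] bbox [187 171  31 102] z 12.5 mid 512.0 -102.0 size 13.5 74.2 yaw -0.7
px [496. 294.] bbox [493 269   8  52] z 10.9 mid 574.2 113.8 size 42.3 1.9 yaw 5.5
(480.4, 283.7, 120.0, 2.9) -> [30.42 -5.1   0.25] -0.078
tcp [523.  -21.8 122.8] tilt [ 3.8e-03 -1.0e-04 -1.0e+00] yaw -1.5786271811930987 F [-0.3 -0.3 -0.7] w 21.5 t 8.45 q [-0.2   0.27 -0.29  1.01  0.   -0.17]
```

View pics/w4.png

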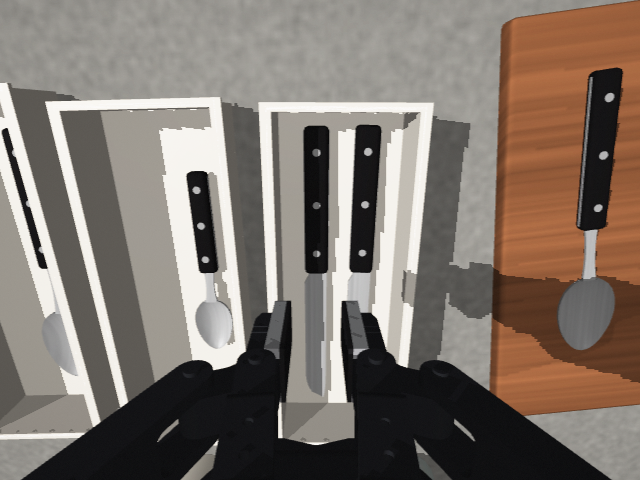

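The knife lies flat beside its twin, (316,198) in the picture, z 12.7 and yaw −1.5°. The fork is next.

Request:
apply_moves([
  [[4,-0.6,0,-0.01],[9,-1.5,0,-0.02],[14,-2.3,0,-0.03],[19,-3.2,0,-0.05],[24,-4,0,-0.06],[28.5,-4.8,0,-0.07],[30.4,-5.1,0,-0.08],[30.4,-5.1,0,-0.08],[30.4,-5.1,0,-0.08],[30.4,-5.1,0,-0.08]],
], fingers=0.5)

```text
clock: 9.45
eef_pos: [480.0, 282.4, 121.8]
orientation: [2.162, 2.276, 0.001]
wrist_force: [1.0, -0.5, -0.7]
grip_width: 42.8
```

```bash
python3 wp.py w5; python3 go.py 480.4 283.7 20.5 2.9
```

```text
px [223. 191.] bbox [204 135  38 115] z 27.6 mid 448.6 220.9 size 74.2 13.0 yaw 7.6
px [317. 211.] bbox [305 140  25 146] z 27.7 mid 460.3 282.3 size 98.1 15.0 yaw 3.0
px [130. 214.] bbox [102 143  57 146] z 27.5 mid 471.0 160.0 size 103.3 15.3 yaw 6.8
(480.4, 283.7, 20.5, 2.9) -> [ 0.16 -0.   10.15] 0.0
tcp [480.2 282.2 122. ] tilt [ 2.7e-03 -8.0e-04 -1.0e+00] yaw 2.90709798858569 F [-0.6  0.6  0. ] w 42.7 t 9.5 q [ 0.39  0.33 -0.2   1.03 -0.    0.34]
```

Request:
apply_moves([
  [[0.1,0,3,0],[0.1,0,6,0],[0.1,0,8,0],[0.1,0,9.3,0],[0.1,0,10,0],[0.1,0,10.1,0],[0.1,0,10.1,0],[0.1,0,10.1,0]],
])

```text
clock: 10.3
eef_pos: [481.4, 283.5, 22.1]
orientation: [2.162, 2.275, 0.005]
wrist_force: [0.5, 0.5, -0.6]
grip_width: 43.0
```

Request:
apply_moves([
  [[0,0,0,0],[0,0,0,0],[0,0,0,0],[0,0,0,0],[0,0,0,0],[0,0,0,0],[0,0,0,0],[0,0,0,0]],
], fingers=0)

```text
clock: 11.1
eef_pos: [482.1, 283.9, 23.1]
orientation: [2.162, 2.274, 0.008]
wrist_force: [-0.3, 0.4, 6.6]
grip_width: 14.1
```

Request:
apply_moves([
  [[0,0,-1,0],[0,0,-3,0],[0,0,-6,0],[0,0,-9,0],[0,0,-11,0],[0,0,-11,0],[0,0,-11,0]],
])

```text
clock: 11.8
eef_pos: [481.4, 283.8, 133.4]
orientation: [2.161, 2.274, 0.009]
wrist_force: [-0.8, 0.0, -1.6]
grip_width: 14.4
```

```bash
python3 wp.py w6; python3 go.py 481 -371 115 1.5
```

```text
px [224. 185.] bbox [206 131  37 110] z 27.5 mid 448.6 220.9 size 73.9 12.9 yaw 8.1
px [135. 207.] bbox [108 139  55 141] z 27.5 mid 468.9 159.9 size 99.0 15.2 yaw 7.2
(481.0, -371.0, 115.0, 1.5) -> [-65.37  -3.32   1.73] 0.025
tcp [480.8 283.6 132.4] tilt [ 5.3e-03  2.0e-04 -1.0e+00] yaw 2.9135564489333348 F [-0.2 -0.5 -0.7] w 14.5 t 11.85 q [ 0.39  0.33 -0.18  1.06 -0.    0.34]
```

Request:
apply_moves([
  [[-3,-0.1,0,0],[-7,-0.3,0,0],[-12,-0.6,0,0.005],[-17,-0.9,0,0.005],[-22,-1.1,0,0.01],[-27,-1.4,0,0.01],[-32,-1.6,0,0.01],[-37,-1.9,0,0.015],[-42,-2.1,0,0.015],[-47,-2.4,0,0.02],[-52,-2.6,0,0.02],[-57,-2.9,0.5,0.02],[-61,-3.1,1,0.025],[-64,-3.3,1.5,0.025],[-65.4,-3.3,1.5,0.025],[-65.4,-3.3,1.5,0.025],[-65.4,-3.3,1.5,0.025],[-65.4,-3.3,1.5,0.025]],
])

```text
clock: 13.65
eef_pos: [481.2, -369.4, 117.2]
orientation: [2.189, 2.25, 0.007]
wrist_force: [0.0, 1.0, 0.0]
grip_width: 14.1
```

```bash
python3 bx.py w7 -354; python3 wp.py w7; python3 go.py 481 -371 30 1.5
```

```text
430 lo wall [-405.5 -402.3 -399.1] hi wall [-315.3 -312.2 -308.8] ctr -357.2
450 lo wall [-404.8 -401.5 -398.6] hi wall [-314.6 -311.4 -308.4] ctr -356.5
470 lo wall [-404.3 -401.  -397.9] hi wall [-314.1 -310.8 -307.6] ctr -355.9
500 lo wall [-403.2 -400.  -397. ] hi wall [-312.9 -309.8 -306.8] ctr -354.9
530 lo wall [-402.4 -402.3 -402. ] hi wall [-312.2 -309.2 -305.8] ctr -355.8
near wall x [386.9 389.4 392.1]
px [361. 207.] bbox [349 138  28 142] z 12.7 mid 461.0 -338.4 size 98.9 16.0 yaw 1.5
px [525. 256.] bbox [498 191  54 131] z 12.6 mid 492.8 -219.6 size 16.5 99.3 yaw -0.8
(481.0, -371.0, 30.0, 1.5) -> [-0.13 -0.1   8.76] 0.002
tcp [ 481.5 -369.7  117.6] tilt [ 5.3e-03  4.0e-04 -1.0e+00] yaw 1.5925117619015055 F [-0.8  1.   0.1] w 14.5 t 13.75 q [-0.79  0.43 -0.07  1.07  0.   -0.82]
```

View pics/w7.png

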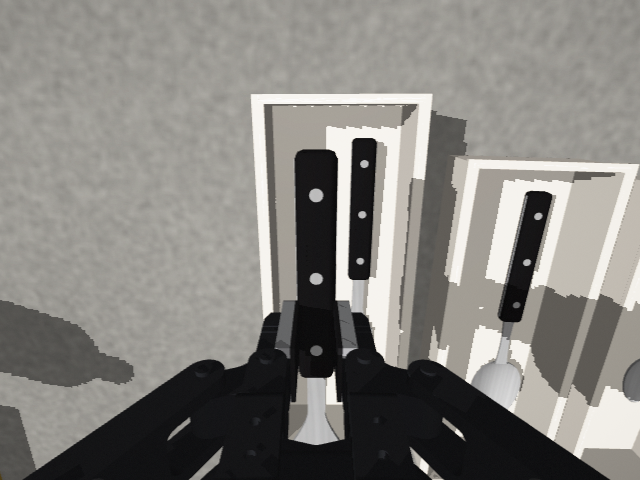

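The fork box (free y −397.8 to −346 at the grip) and the held fork are both clear in the picture. I'll lower at y=−372.

Request:
apply_moves([
  [[-0.2,-0.05,1.5,0],[-0.2,-0.05,3.5,0],[-0.2,-0.05,5.5,0],[-0.2,-0.05,7.3,0],[-0.2,-0.05,8.5,0],[-0.2,-0.05,8.8,0],[-0.2,-0.05,8.8,0],[-0.2,-0.05,8.8,0]],
])

```text
clock: 14.55
eef_pos: [482.1, -372.0, 30.6]
orientation: [2.187, 2.249, 0.006]
wrist_force: [-0.2, -0.4, -0.8]
grip_width: 14.4
```

Request:
apply_moves([
  [[0,0,0.6,0],[0,0,1.2,0],[0,0,1.6,0],[0,0,1.9,0],[0,0,2.0,0],[0,0,2.0,0],[0,0,2.0,0]],
])

```text
clock: 15.25
eef_pos: [482.3, -372.1, 10.7]
orientation: [2.187, 2.249, 0.006]
wrist_force: [0.3, -0.5, -0.0]
grip_width: 14.4
```

Request:
apply_moves([
  [[0,0,0.1,0],[0,0,0.2,0],[0,0,0.2,0],[0,0,0.2,0]],
])

```text
clock: 15.65
eef_pos: [482.3, -372.1, 8.7]
orientation: [2.186, 2.249, 0.006]
wrist_force: [-0.1, 1.0, -0.8]
grip_width: 14.5
```

Request:
apply_moves([
  [[0,0,0,0],[0,0,0,0],[0,0,0,0],[0,0,0,0],[0,0,0,0]],
], fingers=0.25)

```text
clock: 16.15
eef_pos: [482.3, -372.1, 8.7]
orientation: [2.186, 2.249, 0.006]
wrist_force: [0.6, -0.1, -0.6]
grip_width: 21.4
```

Request:
apply_moves([
  [[0,0,-0.5,0],[0,0,-1.5,0],[0,0,-3,0],[0,0,-6,0],[0,0,-9,0],[0,0,-11.5,0],[0,0,-11.5,0],[0,0,-11.5,0]],
])

```text
clock: 16.95
eef_pos: [482.1, -372.5, 125.1]
orientation: [2.185, 2.247, 0.006]
wrist_force: [-0.2, -0.1, -0.4]
grip_width: 21.2
```

```bash
python3 wp.py w8; python3 go.py 493.7 163 120 6.9
```

```text
px [317. 201.] bbox [305 134  24 139] z 12.6 mid 460.8 -372.4 size 98.8 15.6 yaw 1.7
px [365. 203.] bbox [352 136  28 139] z 12.7 mid 461.8 -338.4 size 100.5 15.9 yaw 1.6
px [525. 251.] bbox [499 188  52 128] z 12.6 mid 492.8 -219.6 size 16.7 99.2 yaw -1.0
(493.7, 163.0, 120.0, 6.9) -> [53.43  2.72  0.35] -0.092
tcp [ 481.4 -371.9  123.8] tilt [ 6.6e-03 -8.0e-04 -1.0e+00] yaw 1.6035646936862094 F [ 1.1  0.8 -0.3] w 21.2 t 17.0 q [-0.79  0.42 -0.06  1.08  0.   -0.82]
```

View pics/w8.png

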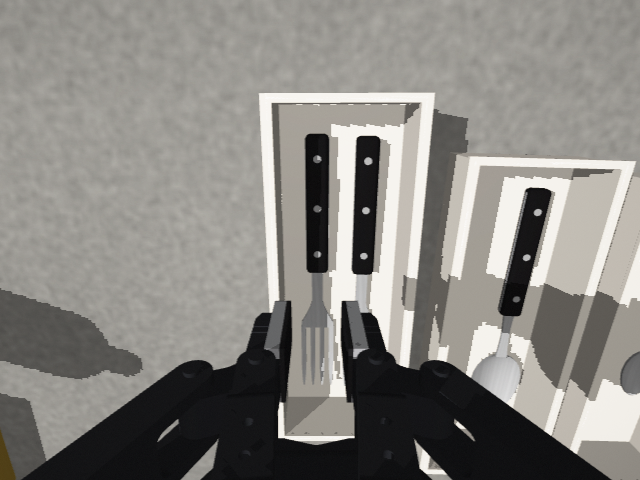

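The fork lies flat at (317,201), z 12.6 and yaw 1.7°. The table spoon is next.

Request:
apply_moves([
  [[4,0.2,0,-0.01],[9,0.5,0,-0.02],[14,0.7,0,-0.02],[19,1,0,-0.03],[24,1.2,0,-0.04],[29,1.5,0,-0.05],[34,1.7,0,-0.06],[39,2,0,-0.07],[44,2.2,0,-0.08],[49,2.5,0,-0.09],[52.5,2.7,0.3,-0.09],[53.5,2.7,0.3,-0.09],[53.5,2.7,0.3,-0.09],[53.5,2.7,0.3,-0.09],[53.5,2.7,0.3,-0.09]],
], fingers=0.5)

```text
clock: 18.5
eef_pos: [493.4, 162.2, 120.2]
orientation: [2.085, 2.342, 0.005]
wrist_force: [0.3, -0.5, -0.1]
grip_width: 42.7
```

```bash
python3 wp.py w9; python3 go.py 493.8 163 20.5 6.9
```

```text
px [414. 186.] bbox [401 129  28 117] z 27.7 mid 448.3 221.2 size 73.7 16.6 yaw 8.4
px [315. 203.] bbox [303 131  25 149] z 27.7 mid 469.0 159.1 size 98.3 15.0 yaw 6.9
px [ 55. 211.] bbox [ 36 141  39 146] z 12.4 mid 499.7 -20.2 size 17.5 104.6 yaw -1.7
px [102. 218.] bbox [ 90 147  25 145] z 12.7 mid 499.8 13.0 size 15.3 104.3 yaw -1.9
(493.8, 163.0, 20.5, 6.9) -> [ 0.1  -0.02  9.98] -0.005
tcp [493.5 162.2 120.3] tilt [ 0.0062 -0.0012 -1.    ] yaw 6.629802067252655 F [-0.3 -0.1  0.5] w 42.8 t 18.55 q [ 0.16  0.26 -0.3   1.   -0.    0.05]
```

Request:
apply_moves([
  [[0,0,3,-0.005],[0,0,6,-0.005],[0,0,8,-0.005],[0,0,9.3,-0.005],[0,0,9.9,-0.005],[0,0,10,-0.005],[0,0,10,-0.005],[0,0,10,-0.005]],
])

```text
clock: 19.35
eef_pos: [495.0, 161.9, 21.2]
orientation: [2.08, 2.346, 0.007]
wrist_force: [0.9, -0.2, -0.7]
grip_width: 42.6
```

Request:
apply_moves([
  [[0,0,0,0],[0,0,0,0],[0,0,0,0],[0,0,0,0],[0,0,0,0],[0,0,0,0],[0,0,0,0],[0,0,0,0]],
], fingers=0)

```text
clock: 20.15
eef_pos: [495.7, 162.1, 22.2]
orientation: [2.079, 2.345, 0.009]
wrist_force: [-1.0, -0.3, 5.6]
grip_width: 14.6
```

Request:
apply_moves([
  [[0,0,-1,0],[0,0,-3,0],[0,0,-6,0],[0,0,-9,0],[0,0,-11,0],[0,0,-11,0],[0,0,-11,0]],
])

```text
clock: 20.85
eef_pos: [494.7, 162.2, 132.4]
orientation: [2.078, 2.345, 0.01]
wrist_force: [0.5, 0.5, -0.3]
grip_width: 14.8
```

```bash
python3 wp.py w10;  python3 go.py 507 -252.5 115 -2
```

```text
px [410. 180.] bbox [398 126  27 112] z 27.6 mid 448.6 220.3 size 74.1 14.2 yaw 7.9
px [ 65. 203.] bbox [ 48 135  36 141] z 12.5 mid 499.7 -19.8 size 16.8 104.7 yaw -1.1
px [112. 210.] bbox [100 142  24 139] z 12.6 mid 499.7 13.3 size 15.5 104.2 yaw -2.4
(507.0, -252.5, 115.0, -2.0) -> [-41.31  -3.71   1.7 ] 0.155
tcp [494.  162.1 131.5] tilt [ 0.0085 -0.001  -1.    ] yaw 6.901662788391363 F [ 0.3 -1.5 -0.6] w 14.4 t 20.9 q [ 0.16  0.25 -0.29  1.02 -0.    0.04]
```

Request:
apply_moves([
  [[-3,-0.3,0,0.01],[-7,-0.6,0,0.03],[-12,-1.1,0,0.05],[-17,-1.5,0,0.07],[-22,-2,0,0.09],[-27,-2.4,0,0.11],[-32,-2.9,0.4,0.13],[-36,-3.2,0.8,0.145],[-39,-3.5,1.2,0.155],[-41,-3.7,1.5,0.155],[-41.3,-3.7,1.5,0.155],[-41.3,-3.7,1.5,0.155],[-41.3,-3.7,1.5,0.155],[-41.3,-3.7,1.5,0.155]],
])

```text
clock: 22.3
eef_pos: [507.2, -250.9, 117.1]
orientation: [2.253, 2.181, 0.009]
wrist_force: [0.4, 1.0, -1.4]
grip_width: 14.7
```

```bash
python3 bx.py w11 -236; python3 wp.py w11; python3 go.py 507 -252.5 30 -2
```

```text
430 lo wall [-284.5 -280.6 -242. ] hi wall [-227.3 -192.1 -187.9] ctr -236.4
450 lo wall [-284.6 -281.3 -278.2] hi wall [-194.4 -191.3 -188. ] ctr -236.3
470 lo wall [-284.6 -281.3 -278.2] hi wall [-194.4 -191.3 -188. ] ctr -236.3
500 lo wall [-284.6 -281.2 -278.3] hi wall [-194.4 -191.5 -188. ] ctr -236.3
530 lo wall [-284.7 -281.4 -278.3] hi wall [-194.3 -191.1 -188.1] ctr -236.3
near wall x [419.6 421.9 424.3]
px [130. 172.] bbox [102  99  58 151] z 12.5 mid 461.7 -371.8 size 100.8 16.5 yaw 1.4
px [182. 171.] bbox [157  98  50 151] z 12.6 mid 461.8 -337.6 size 100.3 15.2 yaw 1.6
px [361. 212.] bbox [350 144  25 140] z 12.7 mid 492.8 -218.6 size 16.1 98.8 yaw -0.8
px [526. 236.] bbox [508 186  37 102] z 12.6 mid 511.8 -103.5 size 14.0 73.8 yaw -0.6
(507.0, -252.5, 30.0, -2.0) -> [-0.13 -0.1   8.73] 0.002
tcp [ 507.3 -251.2  117.3] tilt [ 0.0088 -0.001  -1.    ] yaw -1.8746730095534474 F [ 0.1 -0.6 -0.6] w 14.7 t 22.4 q [-0.6   0.35 -0.19  1.02  0.   -0.57]
```

View pics/w11.png

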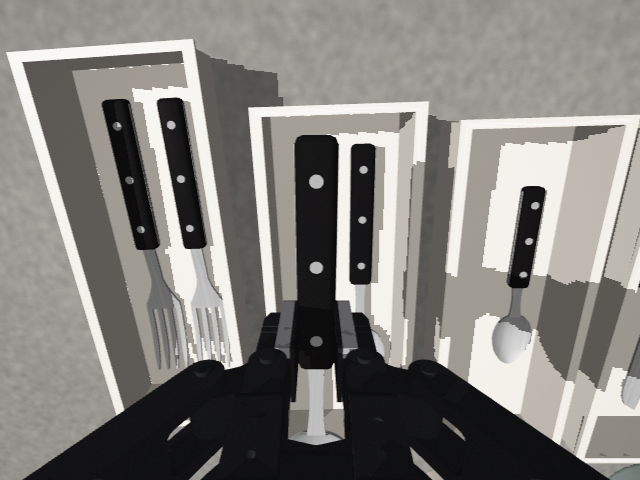

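In the spoon box the free lane for the bowl is about 38 mm against a 40 mm bowl. I'll yaw the spoon by −2.6° and watch for contact.

Request:
apply_moves([
  [[-0.12,-0.2,1.5,0.012],[-0.12,-0.2,3.5,0.012],[-0.12,-0.2,5.5,0.012],[-0.12,-0.2,7.3,0.012],[-0.12,-0.2,8.5,0.012],[-0.12,-0.2,8.8,0.012],[-0.12,-0.2,8.8,0.012],[-0.12,-0.2,8.8,0.012]],
])

```text
clock: 23.2
eef_pos: [506.7, -252.7, 30.2]
orientation: [2.264, 2.166, 0.009]
wrist_force: [1.1, 0.2, -0.5]
grip_width: 14.6
```

Request:
apply_moves([
  [[0,0,0.4,0],[0,0,0.8,0],[0,0,1.2,0],[0,0,1.5,0],[0,0,1.8,0],[0,0,2.0,0],[0,0,2.0,0],[0,0,2.0,0]],
])

```text
clock: 24.0
eef_pos: [506.9, -252.8, 10.1]
orientation: [2.264, 2.166, 0.009]
wrist_force: [-0.6, -0.2, -1.4]
grip_width: 14.9
```

```bash
python3 go.py 507 -252.5 7.7 -2.6; python3 wp.py w12
```

```text
(507.0, -252.5, 7.7, -2.6) -> [0.03 0.01 0.24] 0.001
tcp [ 506.9 -252.8   10.1] tilt [ 0.0099 -0.0018 -0.9999] yaw -2.5515006854526945 F [-0.6 -0.2 -1.4] w 14.9 t 24.0 q [-0.61  0.45 -0.33  0.78  0.   -0.56]
px [ 82. 209.] bbox [ 36  91  95 245] z 12.8 mid 461.4 -339.8 size 99.1 12.7 yaw 1.8
px [ 26. 256.] bbox [  0 112  71 227] z 12.1 mid 465.4 -371.4 size 95.3 16.9 yaw 1.3
px [316. 254.] bbox [290 135  53 254] z 15.7 mid 484.4 -251.2 size 17.9 107.8 yaw -4.0
px [393. 266.] bbox [352 165  68 205] z 12.7 mid 488.6 -223.2 size 28.7 90.8 yaw -0.7
px [632. 357.] bbox [620 304  20  85] z 9.1 mid 530.5 -110.0 size 42.3 5.4 yaw 4.4
px [269. 331.] bbox [256 313  25  38] z 30.6 mid 498.8 -268.5 size 4.2 8.7 yaw -62.8
```

Request:
apply_moves([
  [[0,0,0.1,0],[0,0,0.18,0],[0,0,0.18,0],[0,0,0.18,0]],
])

```text
clock: 24.45
eef_pos: [507.0, -252.7, 8.4]
orientation: [2.264, 2.166, 0.009]
wrist_force: [-0.1, 0.2, -0.3]
grip_width: 14.4
```

Request:
apply_moves([
  [[0,0,0,0],[0,0,0,0],[0,0,0,0],[0,0,0,0],[0,0,0,0]],
], fingers=0.25)

```text
clock: 24.95
eef_pos: [507.0, -252.8, 8.5]
orientation: [2.264, 2.166, 0.009]
wrist_force: [0.1, -0.3, -0.4]
grip_width: 21.2
```

Request:
apply_moves([
  [[0,0,-0.5,0],[0,0,-1.5,0],[0,0,-3,0],[0,0,-6,0],[0,0,-9,0],[0,0,-11.5,0],[0,0,-11.5,0],[0,0,-11.5,0]],
])

```text
clock: 25.75
eef_pos: [506.4, -252.9, 124.8]
orientation: [2.262, 2.164, 0.01]
wrist_force: [-0.7, -0.3, 0.5]
grip_width: 21.7
```

```bash
python3 wp.py w13; python3 go.py 466 223.3 120 7.9
```

```text
px [188. 172.] bbox [164 101  49 146] z 12.6 mid 462.0 -337.8 size 100.8 15.5 yaw 1.4
px [139. 174.] bbox [111 102  56 147] z 12.5 mid 461.5 -371.7 size 100.5 16.0 yaw 1.8
px [317. 194.] bbox [305 125  24 141] z 12.6 mid 479.9 -251.1 size 15.6 98.8 yaw -2.6
px [363. 209.] bbox [353 143  23 137] z 12.6 mid 492.6 -218.4 size 15.6 98.9 yaw -0.6
px [524. 231.] bbox [506 182  36 101] z 12.5 mid 512.8 -103.6 size 14.7 76.0 yaw -0.3
(466.0, 223.3, 120.0, 7.9) -> [47.35 -6.08  0.23] -0.182
tcp [ 505.7 -252.4  123.6] tilt [ 0.0103 -0.002  -0.9999] yaw -2.5488608455626576 F [-0.8  0.7 -0. ] w 21.6 t 25.8 q [-0.61  0.34 -0.19  1.03  0.   -0.56]
```

View pics/w13.png

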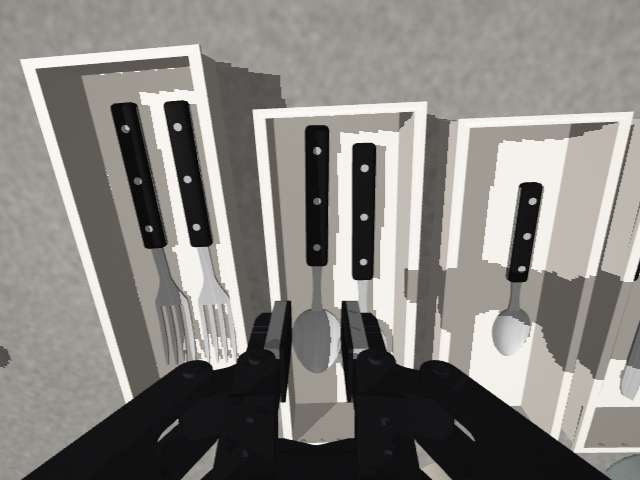

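The spoon lies flat, handle at (317,194), z 12.6. The teaspoon is next.

Request:
apply_moves([
  [[4,-0.5,0,-0.01],[9,-1.1,0,-0.03],[14,-1.8,0,-0.05],[19,-2.4,0,-0.07],[24,-3.1,0,-0.09],[29,-3.7,0,-0.11],[34,-4.4,0,-0.13],[39,-5,0,-0.15],[43.5,-5.6,0,-0.17],[46.5,-6,0.2,-0.18],[47.4,-6.1,0.2,-0.18],[47.4,-6.1,0.2,-0.18],[47.4,-6.1,0.2,-0.18],[47.4,-6.1,0.2,-0.18]],
], fingers=0.5)

```text
clock: 27.2
eef_pos: [465.9, 222.4, 119.9]
orientation: [2.062, 2.358, 0.007]
wrist_force: [0.2, 0.5, 0.4]
grip_width: 42.9
```

```bash
python3 wp.py w14; python3 go.py 466 223.3 20.5 7.9
```

```text
px [317. 217.] bbox [306 162  21 111] z 27.6 mid 448.4 220.1 size 73.9 12.9 yaw 8.2
px [ 12. 242.] bbox [  2 176  21 133] z 12.6 mid 500.6 9.0 size 6.9 101.9 yaw -2.2
(466.0, 223.3, 20.5, 7.9) -> [ 0.13 -0.08  9.96] -0.005
tcp [466.  222.4 120.1] tilt [ 0.0099 -0.0024 -0.9999] yaw 7.637367626045858 F [ 0.2 -0.5  0.3] w 42.3 t 27.25 q [ 0.29  0.26 -0.31  0.99 -0.01  0.16]
```

Request:
apply_moves([
  [[0,-0.1,3,-0.008],[0,-0.1,6,-0.008],[0,-0.1,8,-0.008],[0,-0.1,9.3,-0.008],[0,-0.1,9.9,-0.008],[0,-0.1,10,-0.008],[0,-0.1,10,-0.008],[0,-0.1,10,-0.008]],
])

```text
clock: 28.05
eef_pos: [466.8, 222.0, 21.0]
orientation: [2.053, 2.365, 0.009]
wrist_force: [-0.0, 0.6, -0.1]
grip_width: 43.0
```

Request:
apply_moves([
  [[0,0,0,0],[0,0,0,0],[0,0,0,0],[0,0,0,0],[0,0,0,0],[0,0,0,0],[0,0,0,0],[0,0,0,0]],
], fingers=0)

```text
clock: 28.85
eef_pos: [467.6, 222.2, 21.9]
orientation: [2.052, 2.364, 0.012]
wrist_force: [-1.3, -0.1, 5.8]
grip_width: 12.4
```

Request:
apply_moves([
  [[0,0,-1,0],[0,0,-3,0],[0,0,-6,0],[0,0,-9,0],[0,0,-11,0],[0,0,-11,0],[0,0,-11,0]],
])

```text
clock: 29.55
eef_pos: [466.2, 222.5, 132.2]
orientation: [2.052, 2.364, 0.013]
wrist_force: [0.3, 0.2, -0.7]
grip_width: 12.5
```

```bash
python3 go.py 534 -137.5 115 -0.2
```

```text
(534.0, -137.5, 115.0, -0.2) -> [-36.59   1.62   1.86] 0.145
tcp [466.2 222.5 132.2] tilt [ 0.014  -0.0013 -0.9999] yaw 8.082850387568456 F [ 0.3  0.2 -0.7] w 12.5 t 29.55 q [ 0.29  0.24 -0.3   1.02 -0.01  0.15]
```

Request:
apply_moves([
  [[-3,0.1,0,0.01],[-7,0.3,0,0.03],[-12,0.5,0,0.05],[-17,0.8,0,0.07],[-22,1,0,0.09],[-27,1.2,0.5,0.11],[-31,1.4,0.9,0.13],[-34.5,1.5,1.4,0.145],[-36.3,1.6,1.6,0.145],[-36.6,1.6,1.6,0.145],[-36.6,1.6,1.6,0.145],[-36.6,1.6,1.6,0.145],[-36.6,1.6,1.6,0.145]],
])

```text
clock: 30.85
eef_pos: [533.5, -136.1, 117.6]
orientation: [2.216, 2.212, 0.014]
wrist_force: [-0.5, 1.2, 0.2]
grip_width: 12.9
```

```bash
python3 bx.py w15 -121; python3 wp.py w15; python3 go.py 534 -137.5 30 -0.2
```

```text
430 lo wall [-168.2 -146.1 -122.5] hi wall [-119.7  -96.2  -73.6] ctr -121.1
450 lo wall [-169.2 -166.  -162.9] hi wall [-79.1 -76.1 -72.6] ctr -121.1
470 lo wall [-169.3 -166.1 -163. ] hi wall [-79.1 -76.2 -72.7] ctr -121.1
500 lo wall [-169.4 -166.2 -163.1] hi wall [-79.3 -76.3 -72.9] ctr -121.3
530 lo wall [-169.6 -166.5 -163.3] hi wall [-79.4 -76.5 -72.9] ctr -121.5
near wall x [429.9 432.3 434.7]
px [141. 155.] bbox [120  79  42 156] z 12.5 mid 480.7 -250.5 size 15.9 100.2 yaw -2.4
px [192. 175.] bbox [173 102  38 149] z 12.6 mid 493.1 -218.0 size 15.5 98.6 yaw -0.9
px [487. 183.] bbox [462 108  52 155] z 12.7 mid 499.7 -21.7 size 17.4 104.0 yaw -1.4
px [538. 183.] bbox [507 108  62 155] z 12.7 mid 499.9 12.1 size 17.6 104.1 yaw -2.3
px [365. 205.] bbox [353 153  25 107] z 12.6 mid 512.0 -102.6 size 14.1 74.0 yaw -0.4
px [635. 360.] bbox [627 316  13  72] z 7.1 mid 631.1 119.2 size 60.9 4.2 yaw 7.2
(534.0, -137.5, 30.0, -0.2) -> [-0.1  -0.09  8.78] 0.001
tcp [ 533.7 -136.4  117.8] tilt [ 0.0142 -0.0012 -0.9999] yaw -0.1181602614159516 F [0.7 0.1 0.2] w 12.6 t 30.95 q [-0.4   0.32 -0.24  1.    0.   -0.4 ]
```

View pics/w15.png

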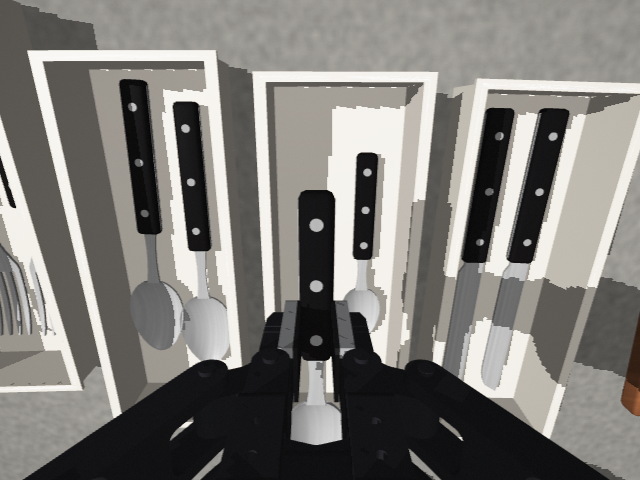

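Request:
apply_moves([
  [[-0.05,-0.1,1.5,0],[-0.05,-0.1,3.5,0],[-0.05,-0.1,5.5,0],[-0.05,-0.1,7.3,0],[-0.05,-0.1,8.5,0],[-0.05,-0.1,8.8,0],[-0.05,-0.1,8.8,0],[-0.05,-0.1,8.8,0]],
])

```text
clock: 31.75
eef_pos: [534.6, -137.2, 30.6]
orientation: [2.215, 2.211, 0.015]
wrist_force: [-0.5, -0.7, -0.3]
grip_width: 12.2
```

Request:
apply_moves([
  [[0,0,0.6,0],[0,0,1.2,0],[0,0,1.6,0],[0,0,1.9,0],[0,0,2.0,0],[0,0,2.0,0],[0,0,2.0,0]],
])

```text
clock: 32.45
eef_pos: [535.0, -137.3, 10.7]
orientation: [2.215, 2.211, 0.015]
wrist_force: [-0.8, -0.4, -0.0]
grip_width: 12.3
```

Request:
apply_moves([
  [[0,0,0.15,0],[0,0,0.27,0],[0,0,0.27,0],[0,0,0.27,0]],
])

```text
clock: 32.85
eef_pos: [535.0, -137.2, 8.0]
orientation: [2.215, 2.211, 0.015]
wrist_force: [0.1, 0.5, 0.6]
grip_width: 12.8
```

Request:
apply_moves([
  [[0,0,0,0],[0,0,0,0],[0,0,0,0],[0,0,0,0],[0,0,0,0]],
], fingers=0.24)

```text
clock: 33.35
eef_pos: [535.1, -137.2, 8.0]
orientation: [2.215, 2.211, 0.015]
wrist_force: [0.4, -0.8, -0.9]
grip_width: 20.6
```

Request:
apply_moves([
  [[0,0,-0.5,0],[0,0,-1.5,0],[0,0,-3,0],[0,0,-6,0],[0,0,-9,0],[0,0,-12,0],[0,0,-16,0],[0,0,-18,0],[0,0,-18,0]],
])

```text
clock: 34.25
eef_pos: [534.4, -137.8, 192.8]
orientation: [2.209, 2.206, 0.02]
wrist_force: [-0.2, -0.6, 0.2]
grip_width: 20.7
```

```bash
python3 wp.py w16
python3 - <<'E'
from h import *
a=r.grab_frame("side")["image"]; cv2.imwrite("pics/sideF.png",a)
w=cv2.imread("pics/w16.png"); c=cv2.resize(a[120:420,200:500],(480,480))
cv2.imwrite("pics/final.png",cv2.resize(np.hstack([w,c]),(800,343)))
E
```

```text
px [ 33. 119.] bbox [  6  57  56 127] z 12.3 mid 461.4 -371.4 size 99.8 16.4 yaw 1.4
px [ 70. 119.] bbox [ 50  57  42 127] z 12.8 mid 461.2 -339.4 size 98.9 11.6 yaw 1.8
px [182. 143.] bbox [168  83  29 123] z 12.6 mid 480.6 -250.4 size 15.7 100.2 yaw -2.6
px [222. 158.] bbox [209 101  26 118] z 12.6 mid 493.2 -218.2 size 15.5 98.5 yaw -1.0
px [452. 165.] bbox [435 105  37 124] z 12.7 mid 499.9 -21.6 size 17.3 104.8 yaw -1.7
px [492. 166.] bbox [471 106  43 123] z 12.7 mid 499.9 12.1 size 17.2 103.8 yaw -2.2
px [357. 182.] bbox [348 141  19  85] z 12.6 mid 512.1 -102.5 size 13.8 73.4 yaw -0.3
px [317. 186.] bbox [310 145  16  85] z 12.5 mid 515.7 -136.8 size 13.2 74.0 yaw -0.4
px [581. 297.] bbox [573 266  18  68] z 10.0 mid 624.1 118.9 size 73.6 2.8 yaw 5.5
```

View pics/final.png

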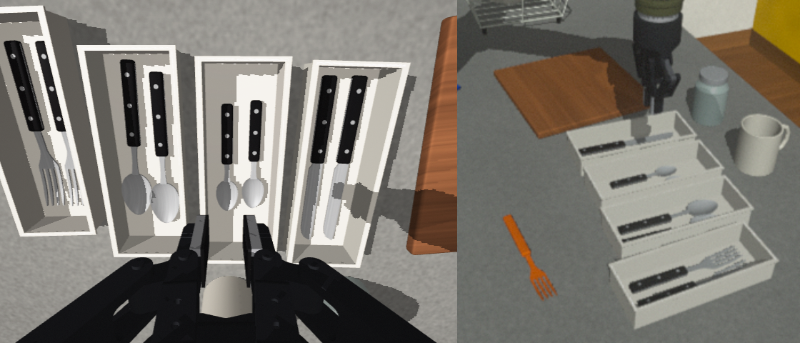

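All four pieces lie flat in the right boxes with their handles towards the robot. The board is empty, and the mug, jar and orange fork haven't moved. I'll hand the job in.

```bash
python3 -c "
from workcell import r
print(r.job_done())"
```

```text
the job is handed in; nothing more can be done
None
```

I put the knife, fork, table spoon and teaspoon away in that order. Each was lowered to about 1 mm above its box floor before release, beside the one of its kind, and I handed the job in at about 34 s.

- **Placing:** in the last wrist view all four handles lie flat, with tops at z 12.3–12.7 mm against 13 mm expected. They are within about 2.5° of the box axis, with butts towards the robot.
- **Spoon:** it lies about 2.6° off the box axis on purpose, because the bowl's free lane was only about 38 mm for a 40 mm bowl. Its bowl lies right against the other spoon's, or nearly so. That spoon's handle did not move measurably.
- **Forces:** wrist force readings at the end of each move stayed under 7 N, far below the limit.
- **Bystanders:** the mug, jar and orange fork look unmoved in the last picture. The arm went nowhere near the blue fork, and it is outside the last crop, so I didn't check it again.
- **Disagreements:** the scene and side cameras differed by about 4 mm at the start, so I used wrist camera positions for grasping and placing. The tool had also tilted by about 1° or a little more by the end, with no effect on how the pieces lie.

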